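# Set the slides of the three-hopper dispenser

### The arm

A 6-joint arm with a two-finger parallel gripper is mounted at the origin on a cart in front of the work surface, level with it; the furniture and walls round the work are solid. World frame = base frame: x ahead of the robot, y to its left, z up, the work surface at z = 0. Lengths are in mm, angles in rad, forces in N, time in s.
With the tool pointing down it reaches from about 275 to 825 mm from the base axis. Payload 5.2 kg.
Tool frame: the origin (TCP) lies at the very end of the fingers, on their centre line; the grasp point (between the pads) lies 19 mm behind it; z points along the fingers, y is the line along which they close (so a half turn about z gives the same grasp; the last joint's range is limited). The gripper opens to 93 mm and grips with 3 to 60 N. Pads are 15 mm wide; open, the fingers measure 128 mm over their backs; the gripper's body (75 mm by 188 mm) begins 65 mm behind the grasp point.
Start: joints at [0.974, 0.259, 1.535, -0, 1.348, -0.203], TCP at [211.014, 507.915, 181.153] pointing down, gripper open.
Joint ranges: [-3.14, 3.14], [-0.91, 2.08], [0.19, 2.58], [-1.22, 4.36], [0.22, 2.71], [-3.12, 3.12]. Speed limits (rad/s): [2.57, 2.57, 3.14, 3.14, 3.14, 3.14].

### API

Orientations are given as [roll, pitch, yaw] about the fixed x, y, z axes, in that order (R = Rz(yaw) Ry(pitch) Rx(roll)).
In Python, from bench import robot gives the robot as it stands. The module is installed in compiled form; this text tells all that it offers. Calls block until the motion is done:
- robot.move_ptp(position, orientation): joint-space move of the TCP to a pose.
- robot.move_linear(position, ori=None, speed=150, f_stop=None): straight line of the TCP; ori=None keeps the orientation; speed is the mean speed in mm/s. With f_stop (N) it stops when the force on the tool has changed by that much, and returns True; else False.
- robot.move_j(angles): joint-space move.
- robot.move_gripper(opening): opening from 0.0 (shut) to 1.0 (fully open); the grip force is fixed at half the most; returns when the fingers have stopped.
- robot.sleep(seconds).
- robot.inverse_kinematics(position, orientation): joint angles nearest the present ones, or None.
- robot.get_image(name): name is "scene" or "top" or "wrist"; returns a dict with "img" (480x640x3 uint8, blue, green, red), "fovy" (degrees; the focal length in pixels is half the picture's height over the tangent of half this angle, whatever the lens; pixels are square), "cx", "cy" (the principal point, pixels), "eye" and "orientation" of the camera in the world. Camera axes: x right, y down, z forward; pixel columns grow to the right and rows downward; lengths in mm; the calibration is good to about 2 mm. A picture is of the moment at which its call begins. There is no depth.
A pose or a line that the arm cannot do raises robot.MotionError and nothing moves.
- robot.hand_in(): hands the job in; it is judged then, once.
Readings, each from a call of its own:
- robot.current_t(): time.
- robot.current_qpos(): joint angles.
- robot.current_joint_vel(): joint speeds.
- robot.current_joint_efforts(): joint torques, N m.
- robot.current_tcp_pos(): TCP position.
- robot.current_eef_rot(): TCP orientation.
- robot.current_contact_force(): force on the tool from outside, world axes, zero at the start.
- robot.current_ft_torque(): the same for the moment, N m.
- robot.current_gripper_width(): opening from 0.0 (shut) to 1.0 (fully open).
- robot.current_finger_force(): force on a finger pad.
Only numpy, scipy, OpenCV 4.12 (cv2) and the standard library are available. Lean on these libraries where they do the work, as an engineer would, in place of code of your own. Each camera call takes 0.05 s, during which the arm holds its last target. There are 200 camera calls.

### The job

The dry-food dispenser is washed and still empty, and I want to pour a measured portion through it. One of its three slides was left pulled out: push that one fully home, and pull fully out the slide of the hopper whose chute ends over the plain cup without a handle. Leave the remaining slide pushed in and the cup standing where it is.

Things in the scene. Friction and masses are not known exactly. Their poses are not given: they have to be found in the camera images.
- knob_a (a point): Centre of the pull knob of one of three equal slides: a round brass knob, 28 mm diameter, 24 mm long, on a level 10 mm steel rod, centre 135 mm above the worktop. x axis: along the rod into the dispenser (push-home way); y: along the row of hoppers; z up. Travel 50 mm along x. One of the three slides starts pulled out, two start home. Which hopper is left, middle or right varies.
- knob_b (a point): Knob centre of another slide, same as knob_a. The dispenser is a fixed white stand, 320 mm wide, with three glass hoppers 100 mm apart (lids to 249 mm high). Under each is a white gate housing, 84 mm wide, 115 to 155 mm high, with the rod coming out of its front. At home the knob's centre is 50 mm in front of the housing and 79 mm in front of the glass; pulled out, 50 mm more.
- knob_c (a point): Knob centre of another slide, same as knob_a. A detent holds each slide at both ends of its travel: it resists with up to about 8 N, strongest near the ends, and past mid-travel the slide snaps to the other end by itself.
- dosing_cup: Plain light-grey cup, no handle, 59 mm diameter, 56 mm high, loose and upright on the 12 mm base plate under one chute's end, in line (along y) with that hopper's knob within 10 mm, 20 mm deeper than a knob at home, rim about 50 mm below the knobs. Origin: centre of its underside. Never under the hopper whose slide starts out. The small white mug with a handle under another chute is a bystander.

How it is judged (in metres and radians):
At the end, for the whole second after the job is handed in: The slide that was left out is home and the slide over the handleless cup is fully out (each within 12 mm of its stop, against the third knob, which is still home within 12 mm of its start); the cup stands upright within 20 mm of where it stood (x of knob_a in the frame of knob_c above -0.012 m and x of knob_b in the frame of knob_c below -0.038 m and distance of knob_c from where it was at the start of the episode below 0.012 m and distance of dosing_cup from where it was at the start of the episode below 0.02 m and angle between dosing_cup's own z axis and vertical below 0.17 rad); the robot touches nothing.
It fails at once if the slide that belongs to neither job is pulled more than 20 mm (distance of knob_c from where it was at the start of the episode above 0.02 m).
It fails at once if the cup is pushed more than 30 mm away or tipped over (distance of dosing_cup from where it was at the start of the episode above 0.03 m or angle between dosing_cup's own z axis and vertical above 0.5 rad).
It also fails if it takes over 48 s, if anything falls off the work surface, if the arm or the gripper's body presses on something with over 40 N, if the wrist force passes 120 N, or if a joint passes its speed limit or range.

## Working session

There is one attempt and no reset: what is moved stays moved. The work goes in short steps, each a Python script; the robot and the scene stay as the last script left them, time stands still between calls to the robot, and variables do not carry over. Pictures are saved under pics/ and viewed, at most 10 in all, crops included, and the job is handed in when it is done.

```bash
mkdir -p pics; python3 - <<'E'
from bench import robot
import cv2
for n in("scene","top","wrist"):
    d=robot.get_image(n); cv2.imwrite(f"pics/{n}0.png",d["img"]); print(n,d["fovy"],d["cx"],d["cy"],d["eye"],d["orientation"])
print(robot.current_t(),robot.current_eef_rot())
E
```

```text
scene 56.29739830274357 321.8828639328826 237.2441262492409 [ 228.9260144  -621.49741172  666.90886517] [-2.28180811  0.01764109 -0.47881556]
top 46.70826995595201 323.96412154743103 235.06745810654897 [398.85671593 -33.88101799 951.06184234] [-3.0250453  -0.01122991 -1.57458802]
wrist 67.15756183218134 315.15837383088655 238.14041726818868 [142.81928645 535.88025591 383.44081898] [2.87019321e+00 2.10815842e-03 1.17549240e+00]
0.15 [-3.14021010e+00 -2.58572470e-04  2.74782769e+00]
```

View pics/scene0.png

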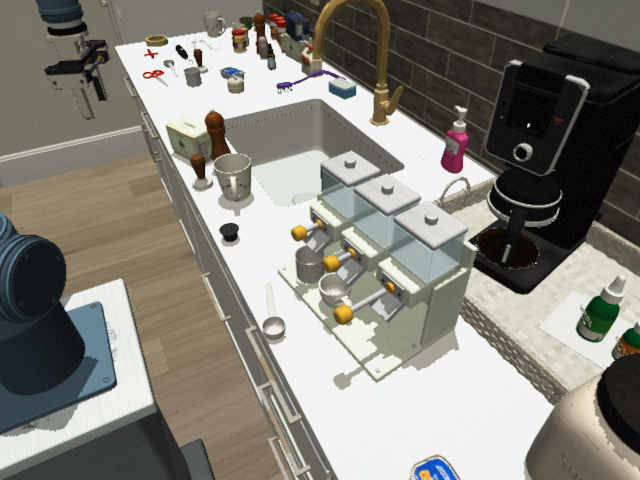

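View pics/top0.png

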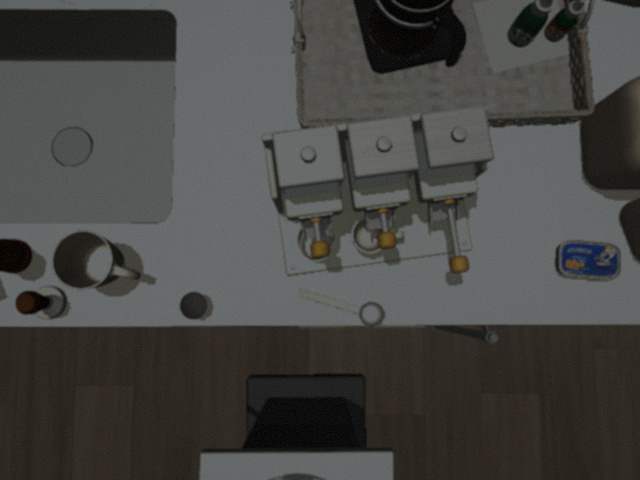

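The right slide (top-view knob at about (459,264)) is out. The left knob is at about (319,248) and the middle one at (387,240), each with a vessel beneath. I'll enlarge both views to tell the cup from the mug.

```bash
python3 - <<'E'
import cv2,numpy as np
a=cv2.imread("pics/top0.png")[180:290,260:490]; a=cv2.resize(a,None,fx=3.4,fy=3.4,interpolation=3); a=np.clip(a*1.8,0,255).astype('uint8')
cv2.imwrite("pics/topc.png",a)
b=cv2.imread("pics/scene0.png")[190:340,260:460]; cv2.imwrite("pics/scc.png",cv2.resize(b,None,fx=4,fy=4,interpolation=3))
E
```

```text
(no output)
```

View pics/topc.png

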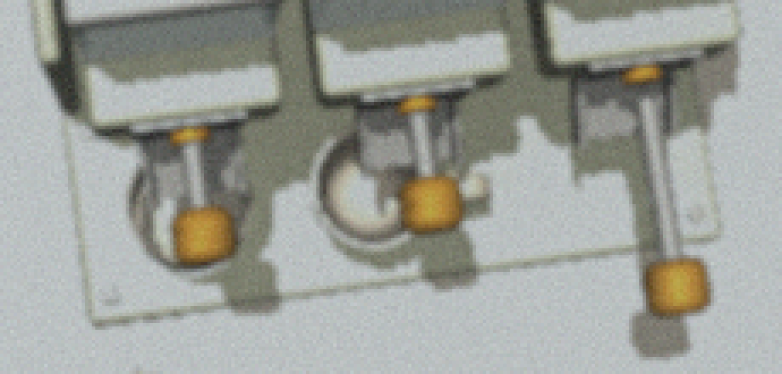

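View pics/scc.png

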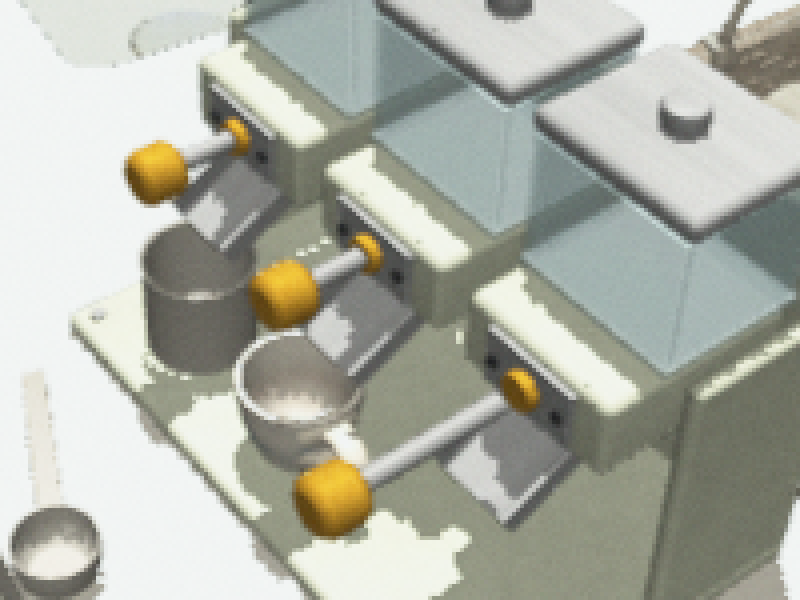

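The left cup is plain grey with no handle. The middle one shows a white handle at crop (345,440). So I push the right slide home and pull the left one out. Next I locate the knobs.

```bash
cat > h.py <<'E'
from bench import robot
import numpy as np
from scipy.spatial.transform import Rotation as R
def ray(d,p):
    f=240/np.tan(np.radians(d["fovy"])/2)
    return np.array(d["eye"]),R.from_euler("xyz",d["orientation"]).apply([(p[0]-d["cx"])/f,(p[1]-d["cy"])/f,1])
def at_z(d,p,z):
    o,v=ray(d,p); return o+v*(z-o[2])/v[2]
def tri(obs):
    A=0;b=0
    for d,p in obs:
        o,v=ray(d,p); v/=np.linalg.norm(v); P=np.eye(3)-np.outer(v,v); A=A+P;b=b+P@o
    return np.linalg.solve(A,b)
E
python3 - <<'E'
from h import *
np.set_printoptions(precision=1,suppress=True)
t=robot.get_image("top");s=robot.get_image("scene")
T=[(320,249.4),(387.1,240),(459.7,264.4)];S=[(299,233),(331.3,263.3),(343.5,314.5)]
K=[]
for p,q in zip(T,S):
    K.append(at_z(t,p,135)); print(K[-1],at_z(s,q,135),tri([(t,p),(s,q)]))
d=K[1]-K[0]; th=np.arctan2(-d[0],d[1])  # row direction
u=(K[0]-K[1])/np.linalg.norm(d); a=np.arctan2(-u[0],u[1]); print("yaw of disp",a,np.linalg.norm(d))
x=np.array([np.cos(a),np.sin(a),0]); print((K[2]-K[1])@x,(K[2]-K[1])@[-x[1],x[0],0])
for k in K:
  for off in (0,-50,50):
    for y in (np.pi+a,a-np.pi,a):
      for z in (116,180): print(off,round(y,2),z,robot.inverse_kinematics(list((k+off*x)[:2])+[z],[np.pi,0,y]))
E
```

```text
[473.1 -37.5 135. ] [473.7 -38.2 135. ] [473.5 -37.6 134.6]
[ 486.8 -136.7  135. ] [ 487.9 -136.9  135. ] [ 487.3 -136.9  135.1]
[ 450.4 -243.2  135. ] [ 451.4 -243.6  135. ] [ 450.9 -243.4  135. ]
yaw of disp 0.13693458346145657 100.19641517335184
-50.62601815323606 -100.5187920435524
0 3.28 116 [-0.3  0.2  1.8  0.   1.2 -2. ]
0 3.28 180 [-0.3  0.1  1.7  0.   1.3 -2. ]
0 -3.0 116 [-0.3  0.2  1.8  0.   1.2 -2. ]
0 -3.0 180 [-0.3  0.1  1.7  0.   1.3 -2. ]
0 0.14 116 [-0.3  0.2  1.8 -0.   1.2  1.1]
0 0.14 180 [-0.3  0.1  1.7 -0.   1.3  1.1]
-50 3.28 116 [-0.4  0.1  1.9  0.   1.1 -2.1]
-50 3.28 180 [-0.4  0.   1.8  0.   1.3 -2.1]
-50 -3.0 116 [-0.4  0.1  1.9  0.   1.1 -2.1]
-50 -3.0 180 [-0.4  0.   1.8  0.   1.3 -2.1]
-50 0.14 116 [-0.4  0.1  1.9 -0.   1.1  1.1]
-50 0.14 180 [-0.4  0.   1.8 -0.   1.3  1.1]
50 3.28 116 [-0.3  0.3  1.7  0.   1.2 -2. ]
50 3.28 180 [-0.3  0.2  1.6  0.   1.3 -2. ]
50 -3.0 116 [-0.3  0.3  1.7  0.   1.2 -2. ]
50 -3.0 180 [-0.3  0.2  1.6  0.   1.3 -2. ]
50 0.14 116 [-0.3  0.3  1.7 -0.   1.2  1.2]
50 0.14 180 [-0.3  0.2  1.6 -0.   1.3  1.2]
0 3.28 116 [-0.5  0.2
[... 862 characters left out ...]
0 116 [-0.7  0.2  1.7  0.   1.2 -2.4]
0 -3.0 180 [-0.7  0.2  1.6  0.   1.3 -2.4]
0 0.14 116 [-0.7  0.2  1.7 -0.   1.2  0.7]
0 0.14 180 [-0.7  0.2  1.6 -0.   1.3  0.7]
-50 3.28 116 [-0.8  0.2  1.8  0.   1.2 -2.5]
-50 3.28 180 [-0.8  0.1  1.7  0.   1.3 -2.5]
-50 -3.0 116 [-0.8  0.2  1.8  0.   1.2 -2.5]
-50 -3.0 180 [-0.8  0.1  1.7  0.   1.3 -2.5]
-50 0.14 116 [-0.8  0.2  1.8 -0.   1.2  0.6]
-50 0.14 180 [-0.8  0.1  1.7 -0.   1.3  0.6]
50 3.28 116 [-0.6  0.3  1.6  0.   1.2 -2.4]
50 3.28 180 [-0.6  0.3  1.5  0.   1.3 -2.4]
50 -3.0 116 [-0.6  0.3  1.6  0.   1.2 -2.4]
50 -3.0 180 [-0.6  0.3  1.5  0.   1.3 -2.4]
50 0.14 116 [-0.6  0.3  1.6 -0.   1.2  0.8]
50 0.14 180 [-0.6  0.3  1.5 -0.   1.3  0.8]
```

Both views agree to within 1 mm. The hopper spacing comes out at 100 mm and the travel at 50.6 mm, as they should. Next I grip the right knob and push it home.

```bash
cat >> h.py <<'E'
a=0.137; X=np.array([np.cos(a),np.sin(a),0]); O=[np.pi,0,a-np.pi]
KR=np.array([450.7,-243.3,0]); KL=np.array([473.3,-37.6,0])
Z=lambda k,z:list(k[:2])+[z]
def st(m): print(m,round(robot.current_t(),2),np.round(robot.current_tcp_pos(),1),np.round(robot.current_contact_force(),1),round(robot.current_gripper_width()*93,1))
E
python3 - <<'E'
from h import *
p=robot.current_tcp_pos(); robot.move_linear([p[0],p[1],300],speed=250)
robot.move_ptp([380,-253,300],O)
robot.move_gripper(.7)
robot.move_linear(Z(KR,200),speed=200); st("above")
print(robot.move_linear(Z(KR,116),speed=80,f_stop=8)); st("down")
robot.move_gripper(0); st("grip")
print(robot.move_linear(Z(KR+48*X,116),speed=50,f_stop=25)); st("pushed")
robot.move_gripper(.7); st("open")
robot.move_linear(Z(KR+48*X,200),speed=150)
robot.move_linear(Z(KR,300),speed=200); st("up")
import cv2
cv2.imwrite("pics/s1.png",robot.get_image("scene")["img"])
E
```

```text
above 5.06 [ 450.7 -243.6  200.7] [-0.  -1.1  0.8] 65.4
False
down 6.26 [ 451.1 -243.6  116.5] [-0.4 -0.2 -0.3] 65.2
grip 7.36 [ 450.7 -243.3  116. ] [ 0.5 -0.1 -0.3] 0.5
False
pushed 8.47 [ 498.  -236.7  115.9] [ 0.2 -0.1 -0.4] 0.3
open 9.59 [ 498.2 -236.7  116. ] [-0.3  0.8  0.2] 64.8
up 11.01 [ 450.4 -242.9  298.6] [-0.1 -0.7 -0.1] 64.8
```

View pics/s1.png

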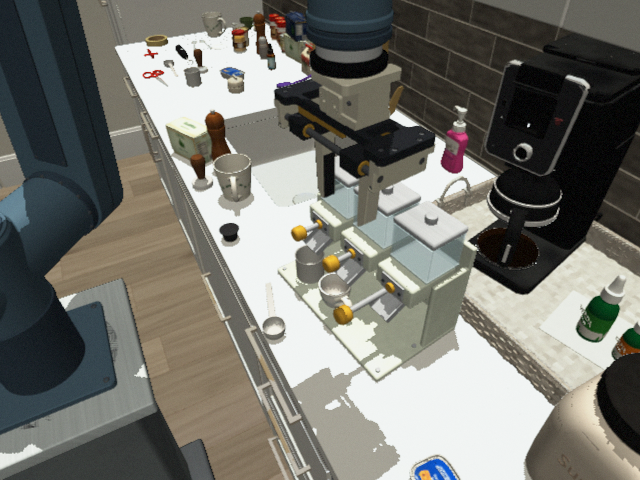

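The gripper shut to 0 mm and the right knob is still out at (343,314), so the grasp missed. I'll compare where the TCP projects in the image with where the fingertips appear (about (330,195) and (368,222)).

```bash
python3 - <<'E'
from h import *
import cv2
def proj(d,P):
    f=240/np.tan(np.radians(d["fovy"])/2)
    c=R.from_euler("xyz",d["orientation"]).inv().apply(np.array(P)-d["eye"]); return c[:2]/c[2]*f+[d["cx"],d["cy"]]
tcp=np.array(robot.current_tcp_pos()); rot=R.from_euler("xyz",robot.current_eef_rot()); print(tcp,robot.current_eef_rot())
for n in("scene","top"):
    d=robot.get_image(n); im=d["img"].copy()
    im=np.clip(im*(1.8 if n=="top" else 1.),0,255).astype('uint8')
    for s in(-32,0,32):
        p=proj(d,tcp+rot.apply([0,s,0])); print(n,s,p.round(1))
        cv2.drawMarker(im,tuple(int(v) for v in p.round()),(0,0,255),0,8)
    cv2.imwrite(f"pics/{n}2.png",im)
    c=proj(d,tcp).astype(int); y0=max(0,c[1]-110);x0=max(0,c[0]-100)
    globals()[n]=cv2.resize(im[y0:y0+190,x0:x0+200],(400,380),interpolation=2); print(n,"crop origin",x0,y0)
cv2.imwrite("pics/both2.png",np.hstack([scene,top]))
E
```

```text
[ 450.36456616 -242.74051176  298.1139551 ] [ 3.13913902e+00 -1.88470995e-03 -3.00456745e+00]
scene -32 [360.1 245.4]
scene 0 [344.2 231.9]
scene 32 [329.5 219.3]
scene crop origin 244 121
top -32 [520.8 251.8]
top 0 [494.3 255.6]
top 32 [467.7 259.4]
top crop origin 394 145
```

View pics/both2.png

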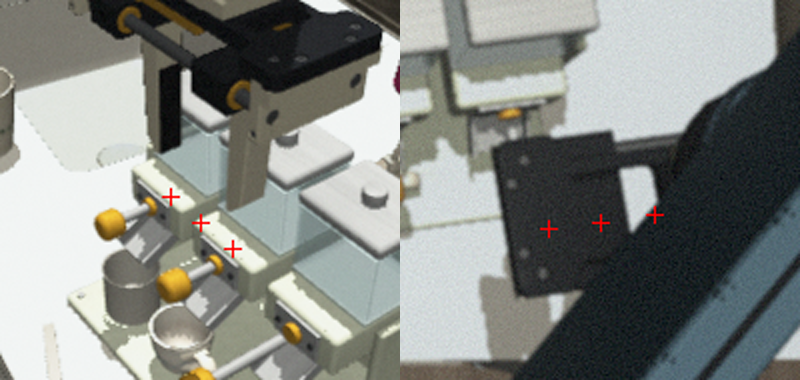

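In the scene view the fingertips' midpoint is at about (347,210), but the TCP projects to (344,232). The real fingertips look roughly 28 mm off, possibly too high. I'll return to above the knob along the path already proven free and check in the scene and wrist views together.

```bash
cat >> h.py <<'E'
def proj(d,P):
    f=240/np.tan(np.radians(d["fovy"])/2)
    c=R.from_euler("xyz",d["orientation"]).inv().apply(np.array(P)-d["eye"]); return c[:2]/c[2]*f+[d["cx"],d["cy"]]
E
python3 - <<'E'
from h import *
import cv2
robot.move_linear(Z(KR,165),speed=200)
tcp=np.array(robot.current_tcp_pos());print(tcp, robot.current_qpos())
out=[]
for n in("wrist","scene"):
    d=robot.get_image(n); im=d["img"].copy(); print(n,d["eye"],d["orientation"])
    for P,c in((tcp,(0,0,255)),(Z(KR,135),(255,0,0)),(Z(KR+50*X+100*np.array([-X[1],X[0],0]),135),(0,255,0))):
        p=proj(d,P); print(n,p.round(1)); cv2.drawMarker(im,tuple(int(v) for v in p.round()),c,0,10)
    cv2.imwrite(f"pics/{n}3.png",im); out.append(im)
a=cv2.resize(out[0],(400,300),interpolation=3); b=cv2.resize(out[1][200:380,240:440],(400,360),interpolation=3)
m=np.zeros((360,800,3),'uint8'); m[:300,:400]=a; m[:,400:]=b; cv2.imwrite("pics/m3.png",m)
E
```

```text
[ 451.25231405 -243.66570981  165.6979831 ] [-7.12887773e-01  2.02372815e-01  1.64736448e+00  2.96095148e-06
  1.29074183e+00 -2.42086168e+00]
wrist [ 378.00517169 -254.10696166  368.62987257] [2.86943157e+00 1.25236460e-03 1.70643721e+00]
wrist [316.3 266.2]
wrist [316.9 249.9]
wrist [457.  316.6]
scene [ 228.9260144  -621.49741172  666.90886517] [-2.28180811  0.01764109 -0.47881556]
scene [343.7 301.1]
scene [343.  314.5]
scene [330.7 263.7]
```

View pics/m3.png

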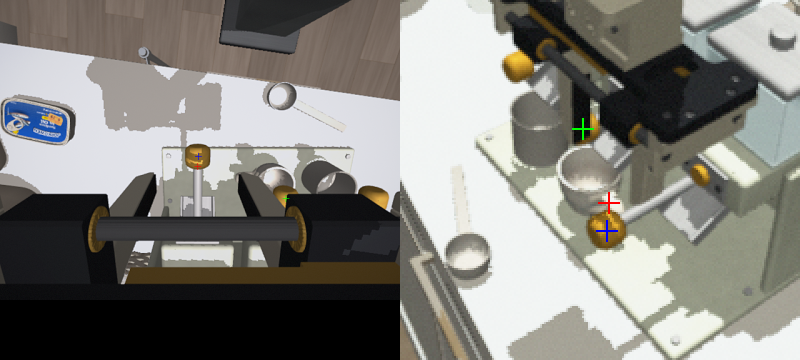

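Wrist view: the knob is at full-resolution pixel (317,250), exactly where I predicted. The fingertips are at about (235,288) and (397,288), below the TCP projection (316,266). So the knob position is right and the real fingertips are offset, most likely higher than reported. I'll fit the offset.

```bash
python3 - <<'E'
from h import *
import cv2
tcp=np.array(robot.current_tcp_pos()); w=robot.get_image("wrist"); s=robot.get_image("scene")
rot=R.from_euler("xyz",robot.current_eef_rot())
for h in(0,15,30,40):
  for dx in (0,30):
    print(h,dx,[ (proj(d,tcp+h*np.array([0,0,1])+dx*X+rot.apply([0,y,0]))).round().astype(int).tolist() for d in(w,s) for y in(-32,32)])
a=cv2.resize(w["img"][240:420,200:440],(560,420),interpolation=3)
b=cv2.resize(s["img"][230:330,310:390],(240,300),interpolation=3)
m=np.zeros((420,800,3),'uint8'); m[:,:560]=a; m[:300,560:]=b; cv2.imwrite("pics/m4.png",m)
print(robot.current_gripper_width())
E
```

```text
0 0 [[263, 266], [370, 266], [358, 315], [331, 288]]
0 30 [[265, 312], [368, 312], [374, 305], [347, 279]]
15 0 [[259, 276], [374, 275], [358, 308], [331, 281]]
15 30 [[261, 324], [372, 324], [375, 298], [347, 272]]
30 0 [[254, 286], [378, 286], [358, 301], [331, 274]]
30 30 [[257, 338], [376, 338], [375, 291], [347, 265]]
40 0 [[251, 294], [382, 294], [359, 296], [331, 269]]
40 30 [[254, 348], [379, 348], [376, 286], [347, 261]]
0.7006787825998608
```

View pics/m4.png

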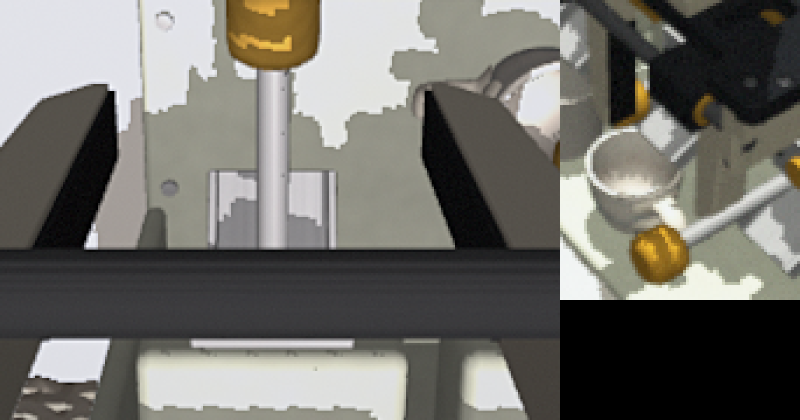

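The pad tips' inner edges are at wrist pixels (249,292) and (382,292), which fits fingertips about 38 mm above the reported TCP with no sideways error. That also explains the miss: the fingers closed just above the knob. I'll repeat 30 mm or so lower, guarded by force and width checks.

```bash
python3 - <<'E'
from h import *
zg=84
print(robot.move_linear(Z(KR,zg),speed=60,f_stop=8)); st("down")
robot.move_gripper(0); st("grip")
w=robot.current_gripper_width()*93
if w>18:
    print(robot.move_linear(Z(KR+48*X,zg),speed=50,f_stop=30)); st("pushed")
robot.move_gripper(.7); st("open")
E
```

```text
False
down 13.68 [ 451.  -243.5   84.4] [ 0.5  0.4 -0.1] 64.8
grip 14.38 [ 450.7 -243.2   84. ] [0.2 0.5 1.3] 26.8
False
pushed 15.49 [ 500.3 -236.5   84.1] [ 7.2  2.3 -2.6] 27.1
open 16.29 [ 498.2 -236.7   84. ] [-0.5  0.3 -0.1] 65.2
```

The gripper closed to 27 mm on the knob, pushed it in and released. Next is the left slide, done the same way.

```bash
python3 - <<'E'
from h import *
import cv2
zg=84
robot.move_linear(Z(KR+48*X,200),speed=200)
robot.move_linear(Z(KL,200),speed=200); st("above")
print(robot.move_linear(Z(KL,zg),speed=70,f_stop=8)); st("down")
robot.move_gripper(0); st("grip")
w=robot.current_gripper_width()*93
if w>18:
    print(robot.move_linear(Z(KL-49*X,zg),speed=50,f_stop=30)); st("pulled")
robot.move_gripper(.7); st("open")
robot.move_linear(Z(KL-49*X,220),speed=200)
robot.move_ptp([230,300,300],O); st("away")
t=robot.get_image("top")["img"][170:290,250:490]; s=robot.get_image("scene")["img"][190:370,250:450]
t=np.clip(cv2.resize(t,(400,200))*1.8,0,255).astype('uint8')
m=np.zeros((360,800,3),'uint8'); m[:200,:400]=t; m[:,400:]=cv2.resize(s,(400,360),interpolation=3); cv2.imwrite("pics/m5.png",m)
E
```

```text
above 18.18 [473.4 -38.2 199.9] [-0.  -0.6  0.1] 64.8
False
down 19.98 [473.6 -37.7  84.4] [ 0.1  0.1 -0.5] 65.0
grip 20.68 [473.4 -38.3  84. ] [-1.2 -3.7 -1. ] 27.0
False
pulled 21.82 [423.7 -44.9  84. ] [-1.6 -6.2 -0.2] 26.9
open 22.62 [424.7 -44.3  84. ] [-1.1 -0.6 -0.4] 65.0
away 24.94 [230.5 299.6 299.5] [-0.1  0.4 -0.1] 65.0
```

View pics/m5.png

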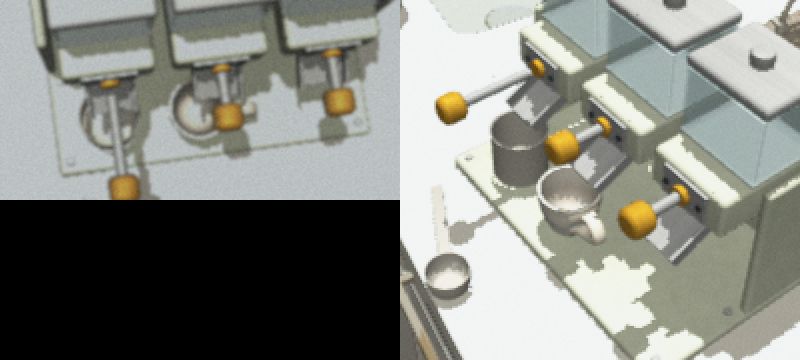

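The left knob is now out at scene pixel (275,244), the middle one is unchanged at (331,263), and the right one is home at (369,300). The cup stands upright in place. I'll confirm with numbers and hand in if they hold.

```bash
python3 - <<'E'
from h import *
s=robot.get_image("scene")
L,M,Rr=[at_z(s,p,135) for p in((275.5,244),(331,263.5),(369,300))]
print((L-M)@X,(Rr-M)@X)
if (L-M)@X<-42 and (Rr-M)@X>-8: print(robot.hand_in(), robot.current_t())
E
```

```text
-50.50057133525019 -0.45476663326748595
the job is handed in; nothing more can be done
the job is handed in; nothing more can be done
```

The job is handed in: the right slide is home (0.5 mm off the middle knob's line), the left slide over the handleless cup is fully out (50.5 mm), and the middle slide and cup look unmoved; no verdict came back.

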